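# Lock the sliding jaw of a circuit-board holder with its pin

### The job

Set up the circuit-board holder for the next board: take the red-knobbed locking pin out of its parking block, put it down through the bore of the sliding jaw and, keeping hold of the pin and pressing it lightly on the bar below, drag the jaw with it towards the fixed jaw until the pin drops into the hidden notch. Stop there, press the pin fully home so that its collar sits on the jaw, and let go; go gently enough not to score the bar, and leave the loose circuit board, battery and capacitor on the bench alone.

Things in the scene. Friction and masses are not known exactly. Their poses are not given: they have to be found in the camera images.
- board_holder: Grey base plate 150 x 320 x 8 mm, fixed to the bench, with an aluminium rail 56 mm wide along it (top 39 mm above the bench, 15 mm slot in it). Origin: on the bench at mid-length; y along the rail towards the fixed blue jaw (y = +115 to +142 mm), z up; the rail's centre line is at x = +20 mm. Nothing on it but the pin is over 66 mm tall.
- bar_top (a point): Centre of the rail, 28 mm above the bench: the level of the flat top of the steel index bar inside the rail. The bar has one cross notch, 13.7 mm wide along the rail, 14.5 mm deep, hidden by the jaw and a dark steel cover strip. Its place differs each time: in line with the jaw's bore somewhere between jaw values 0.045 and 0.09. Dragged on, the pin climbs out again. Over 40 N from the pin damages it.
- sliding_jaw (a joint): Position of the sliding blue jaw along the rail, m: 0 at its outer stop, growing as it moves towards the fixed jaw (the holder's +y), 0.13 at its inner stop. At the start it is between 0 and 0.02. It slides with about 2 N of friction and stays where it is left.
- jaw_bore (a point): Centre of the mouth of the bore through the sliding jaw, in its flat top face, 61.5 mm above the bench. The bore is vertical, 12.5 mm in diameter with a brass rim, 22 mm deep, and opens into the slot of the rail (33.5 mm from its mouth down to the index bar). Axes as the holder's.
- park_bore (a point): Centre of the mouth of the parking bore (14 mm in diameter, 47 mm deep, vertical) in the top of the aluminium block 34 x 34 mm beside the rail, 57 mm above the bench, where the pin stands at the start.
- lock_pin: Loose steel locking pin, 75 mm long, about 70 g, upright. Origin: centre of its lower end. Shank 10 mm in diameter, 45 mm long, end chamfered; steel collar 26 mm in diameter, z = 45 to 50 mm; red knob 23 mm in diameter to grip, z = 50 to 75 mm. In the jaw, its collar stands 11.5 mm above the jaw while the end rides on the bar, and sits on the jaw when it is home in the notch.
- circuit_board: Loose green circuit board, 100 x 150 x 38 mm, lying on the bench; not to be touched. Origin: centre of its underside.
- battery_pack: Small loose blue and yellow battery, 35 x 50 x 54 mm, behind the holder; not to be touched. Origin: centre of its underside.
- capacitor: Loose blue capacitor, 22 mm in diameter and 32 mm tall, standing to the right of the holder; not to be touched. Origin: centre of its underside.

How it is judged:
By the outcome, as a careful person would: the job done as asked, in the order asked, and still so for the second after the job is handed in, with the robot touching nothing.
It also fails if it takes over 56 s, if anything falls off the work surface, if the arm or the gripper's body presses on something with over 40 N, if the wrist force passes 120 N, or if a joint passes its speed limit or range.

### The arm

A 7-joint arm with a two-finger parallel gripper is mounted at the origin on a cart in front of the work surface, level with it; the furniture and walls round the work are solid. World frame = base frame: x ahead of the robot, y to its left, z up, the work surface at z = 0. Lengths are in m, angles in rad, forces in N, time in s.
With the tool pointing down it reaches from about 0.425 to 0.975 m from the base axis. Payload 16.7 kg.
Tool frame: the origin (TCP) lies midway between the tips of the shut fingers; the grasp point (between the pads) lies 19 mm behind it (grasp_offset is the distance from the TCP to the grasp point, in m); z points along the fingers, y is the line along which they close (so a half turn about z gives the same grasp; the last joint's range is limited). The gripper opens to 85 mm and grips with 20 to 120 N. Pads are 22 mm wide; open, the fingers measure 114 mm over their backs; the gripper's body (76 mm by 85 mm) begins 54 mm behind the grasp point. The pads swing forward as they close: fully open they stand 13 mm farther back than shut.
Start: joints at [-1.488, 0.426, 0.074, 1.606, -0.034, 1.111, -0.067], TCP at [0.156, 0.657, 0.203] pointing down, gripper open.
Joint ranges: [-2.85, 2.85], [-0.5, 2.14], [-1.23, 1.37], [0.21, 2.46], [-1.02, 4.16], [0.16, 2.05], [-2.73, 2.73]. Speed limits (rad/s): [1.89, 1.89, 2.39, 2.39, 3.01, 3.01, 3.01].

### API

Orientations are given as a rotation vector (axis times angle).
In Python, from workcell import sense, read_camera, calibration, hand_in, grasp_offset gives the robot as it stands.
- The arm moves only by the tool play_rows, never from a script. Its argument "motion" is a list of rows, each an object of numbers: "jaw": the closure, from 0 (fully open) to 1 (shut); "dx", "dy", "dz": the shift along the tool's x, y, z in mm; "roll": the turn about the tool's z in degrees. In form: [{"jaw": .., "dx": .., "dy": .., "dz": .., "roll": ..}, ...]. A call has 1 to 12 rows; each row shifts and turns the commanded pose from where the row before left it, along the tool's axes as they then stand; what a row does not reach is not made up. A row lasts 1/8 s, in which the tool goes at most 62.5 mm and 10.7 degrees, less where a joint would pass 70% of its speed; a pose out of reach is approached as far as the arm can. A call with a gripper value outside its range is refused whole. The fingers move at their own pace and stop on an object; "squeeze" is the grip in N (left out, the last holds). Time passes only in rows, so rows that do not move let the fingers close. It gives the time, the measured TCP pose, the force, the opening and the grip force at its end, in the units of the state.
- sense(): the state, without advancing time (a new reading comes with each control period).
- read_camera(name): name is "scene" or "side" or "wrist"; returns (picture, depth): 480x640x3 uint8, red, green, blue; 480x640 float32, m along the optical axis (not along the pixel's ray), 0 where there is no reading.
- calibration(name): a dict with "fov_y" (degrees; the focal length in pixels is half the picture's height over the tangent of half this angle, whatever the lens; pixels are square), "cx", "cy" (the principal point, pixels), "xyz" and "orientation" of the camera in the world; the wrist camera has in their place "tool_from_camera" (4x4, takes a point from camera to tool coordinates, whose origin is the TCP and whose axes are the flange's). Camera axes: x right, y up, looking along -z (the intrinsics and any distortion apply to the point x, -y, -z); pixel columns grow to the right and rows downward; lengths in m; the calibration is good to about 2 mm. A picture is of the moment at which its call begins: read the wrist's pose just before it. calibration takes no time and is no camera call.
- hand_in(): hands the job in; it is judged then, once.
The state is a dict: "clock": time; "joint_positions": joint angles; "joint_velocities": joint speeds; "joint_torque": joint torques, N m; "eef_pos": TCP position; "tcp_rot": TCP orientation; "wrist_force": force on the tool from outside, world axes, zero at the start; "wrist_torque": the same for the moment, N m; "grip_width": finger opening in m; "finger_force": force on a finger pad.
Only numpy, scipy, OpenCV 4.12 (cv2) and the standard library are available. Lean on these libraries where they do the work, as an engineer would, in place of code of your own. Each camera call takes 0.05 s, during which the arm holds its last target. There are 200 camera calls.

## Working session

There is one attempt and no reset: what is moved stays moved. The work goes in short steps, Python scripts to look and compute and a tool call to move; the robot and the scene stay as the last step left them, time stands still between calls to the robot, and variables do not carry over. Pictures are saved under pics/ and viewed, at most 10 in all, crops included, and the job is handed in when it is done.

Besides the shell and the picture viewer there is one more tool, called after "Call:" as name(argument=value, ...), one argument or row to a line, values as JSON. play_rows: Moves the arm, as the interface text tells. Its arguments: {"type":"object","properties":{"motion":{"type":"array","items":{"type":"object","properties":{"jaw":{"type":"number"},"dx":{"type":"number"},"dy":{"type":"number"},"dz":{"type":"number"},"roll":{"type":"number"}}}},"squeeze":{"type":"number"}},"required":["motion"]}

```bash
mkdir -p pics; ls; cat > h.py <<'E'
import numpy as np,cv2
from scipy.spatial.transform import Rotation as R
from workcell import sense,read_camera,calibration,hand_in,grasp_offset
def cam(name):
    c=calibration(name)
    if 'xyz' in c:
        T=np.eye(4);T[:3,3]=c['xyz'];o=np.array(c['orientation'])
        T[:3,:3]=o if o.shape==(3,3) else R.from_rotvec(o).as_matrix()
    else:
        s=sense();T=np.eye(4);T[:3,3]=s['eef_pos'];T[:3,:3]=R.from_rotvec(s['tcp_rot']).as_matrix()
        T=T@np.array(c['tool_from_camera'])
    return c,T
def ray(c,T,u,v):
    f=240/np.tan(np.radians(c['fov_y'])/2)
    k=np.array([[f,0,c['cx']],[0,f,c['cy']],[0,0,1]])
    d=np.array(c.get('distortion',np.zeros(5)),float).ravel() if not isinstance(c.get('distortion'),(dict,str)) else np.zeros(5)
    x,y=cv2.undistortPoints(np.array([[[u,v]]],float),k,d)[0,0]
    return T[:3,3],T[:3,:3]@np.array([x,-y,-1.])
def onz(c,T,u,v,z):
    o,d=ray(c,T,u,v);return o+d*(z-o[2])/d[2]
def depthpt(c,T,u,v,dep):
    o,d=ray(c,T,u,v);return o+d*dep
def grab(name,tag):
    c,T=cam(name);p,d=read_camera(name);cv2.imwrite(f'pics/{tag}.png',p[:,:,::-1]);np.savez(f'{tag}.npz',p=p,d=d,T=T)
    return c,T,p,d
E
python3 - <<'E'
from h import *
for n in('scene','side','wrist'):
    c,T,p,d=grab(n,n+'0');print(c)
s=sense();print(s,grasp_offset)
a=np.hstack([cv2.resize(cv2.imread(f'pics/{n}0.png'),(400,300)) for n in('side','wrist')]);cv2.imwrite('pics/sw0.png',a)
E
```

```text
pics
{'fov_y': 44.969917828583476, 'cx': 324.50320660489785, 'cy': 245.37596152422765, 'xyz': array([-0.35721299, -0.80589965,  0.78741418]), 'orientation': array([ 0.94999606, -0.47225613, -0.84607592])}
{'fov_y': 49.87063021425935, 'cx': 322.0004061262018, 'cy': 233.32548700049878, 'xyz': array([0.25413283, 0.90235243, 0.89538453]), 'orientation': array([ 0.17925964, -1.27019422, -2.5561748 ])}
{'fov_y': 65.98997082809325, 'cx': 311.7774689521319, 'cy': 234.36370107930355, 'tool_from_camera': array([[-1.22768548e-03,  9.54028850e-01,  2.99712274e-01,
         7.70383989e-02],
       [ 9.99998850e-01,  1.43795338e-03, -4.81011154e-04,
        -3.18774983e-04],
       [-8.89870796e-04,  2.99711339e-01, -9.54029518e-01,
        -1.70220460e-01],
       [ 0.00000000e+00,  0.00000000e+00,  0.00000000e+00,
         1.00000000e+00]])}
{'clock': 0.15, 'joint_positions': array([-1.48751901,  0.42656297,  0.0738813 ,  1.6064743 , -0.03411034,
        1.11083777, -0.06707832]), 'joint_velocities': array([-0.0001961 , -0.00157569, -0.00157975, -0.00138385,  0.00091899,
        0.0006515 , -0.00030311]), 'joint_torque': array([ 5.27921729e-03, -9.50304723e+01,  3.76461536e+00, -4.63759768e+01,
        1.96029962e-02,  7.82469433e-03, -4.55001123e-05]), 'eef_pos': array([0.15566267, 0.65642958, 0.20248286]), 'tcp_rot': array([-3.64874054e-01, -3.12027703e+00,  1.60395720e-03]), 'wrist_force': array([ 0.45622591, -0.71556018,  0.66983049]), 'wrist_torque': array([-0.07533907, -0.03450643,  0.0254238 ]), 'finger_force': 0.0, 'grip_width': 0.08516504398950733} 0.0187
```

View pics/scene0.png

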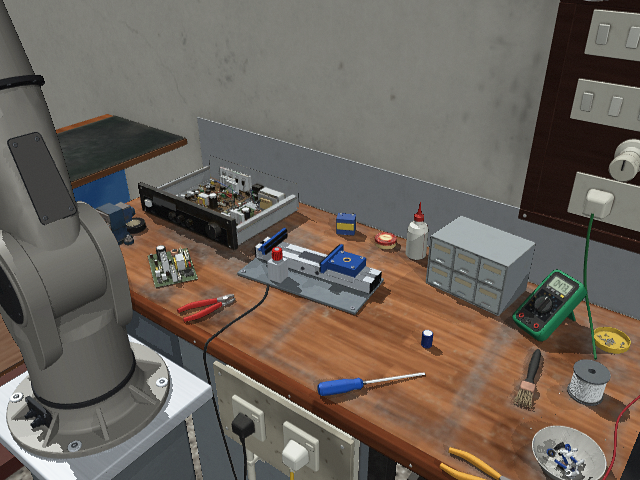

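View pics/sw0.png

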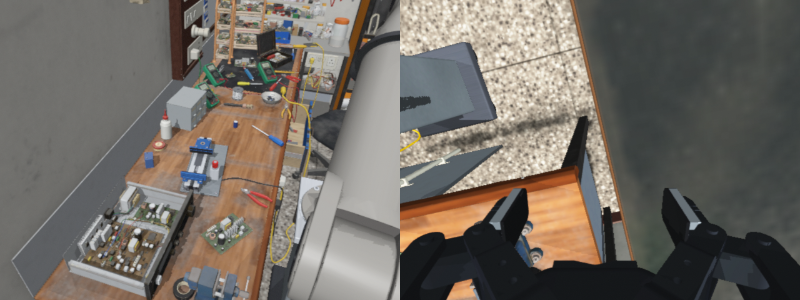

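The scene view shows the red pin at (277,255), the sliding jaw with its brass bore near (348,260) and the fixed jaw at (270,240). The side view shows the holder around (330,265). Next I measure these.

```bash
cat > m.py <<'E'
from h import *
D={n:np.load(n+'0.npz') for n in('scene','side')}
for n,box in(('scene',(230,220,390,320)),('side',(270,200,400,330))):
    c,_=cam(n);T=D[n]['T'];p=D[n]['p'];d=D[n]['d'];hsv=cv2.cvtColor(p,cv2.COLOR_RGB2HSV)
    for name,lo,hi in(('red',(0,150,80),(8,255,255)),('blue',(105,140,60),(125,255,255)),('brass',(15,90,90),(32,255,255))):
        m=cv2.inRange(hsv,lo,hi);k=np.zeros_like(m);k[box[1]:box[3],box[0]:box[2]]=1;m*=k
        N,L,S,C=cv2.connectedComponentsWithStats(m)
        for i in range(1,N):
            if S[i,4]<15:continue
            ys,xs=np.where(L==i);P=np.array([depthpt(c,T,u,v,d[v,u]) for u,v in zip(xs,ys) if d[v,u]>0])
            print(n,name,S[i],C[i].round(1),np.median(P,0).round(3),P.min(0).round(3),P.max(0).round(3))
for n,b in(('scene',(230,215,390,320)),('side',(270,200,400,330))):
    cv2.imwrite(f'pics/{n}c.png',cv2.resize(D[n]['p'][b[1]:b[3],b[0]:b[2],::-1],None,fx=4 if n=='scene' else 3,fy=4 if n=='scene' else 3,interpolation=cv2.INTER_CUBIC))
E
python3 m.py
```

```text
scene red [378 241  12   5  30] [383.2 243.2] [ 0.756 -0.159  0.018] [ 0.747 -0.172  0.013] [ 0.767 -0.146  0.023]
scene red [272 247  10  14 105] [276.6 254.1] [ 0.48  -0.041  0.08 ] [ 0.471 -0.048  0.044] [0.543 0.025 0.089]
scene blue [337 220  18  15 124] [346.3 227.6] [ 0.759 -0.042  0.015] [ 0.744 -0.063  0.003] [ 0.774 -0.018  0.05 ]
scene blue [258 228  28  27  96] [269.  241.5] [0.524 0.032 0.066] [0.502 0.022 0.033] [0.6   0.073 0.071]
scene blue [320 244  46  34 784] [342.9 262.3] [ 0.564 -0.163  0.062] [ 0.522 -0.207  0.04 ] [ 0.625 -0.119  0.071]
scene brass [337 223  17   8 109] [344.9 226.2] [ 0.756 -0.038  0.028] [ 0.744 -0.061  0.016] [ 0.77  -0.018  0.039]
scene brass [375 243  15   6  47] [381.9 246.3] [ 0.756 -0.156  0.007] [ 0.751 -0.173  0.001] [ 0.769 -0.132  0.013]
scene brass [343 258   8   4  15] [346.7 259.3] [ 0.581 -0.168  0.063] [ 0.567 -0.176  0.062] [ 0.588 -0.159  0.066]
side red [340 259   9  10  64] [343.6 263.8] [ 0.482 -0.025  0.079] [ 0.473 -0.033  0.063] [ 0.494 -0.02   0.088]
side blue [374 200   5   4  17] [376.1 201.4] [ 0.486 -0.418  0.01 ] [ 0.48  -0.425  0.005] [ 0.494 -0.412  0.019]
side blue [304 222  36  23 340] [324.  232.7] [ 0.572 -0.15   0.06 ] [ 0.522 -0.205  0.047] [ 0.616 -0.115  0.069]
side blue [290 275  40  19 449] [309.4 282.4] [0.547 0.04  0.054] [0.501 0.024 0.038] [0.597 0.061 0.068]
```

View pics/scenec.png

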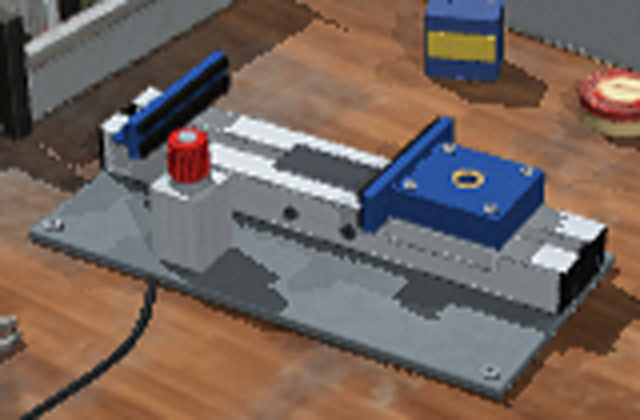

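Call:
play_rows(
  motion=[
    {"jaw": 0, "dx": -50, "dy": -22, "dz": -10},
    {"jaw": 0, "dx": -50, "dy": -22, "dz": -10},
    {"jaw": 0, "dx": -50, "dy": -22, "dz": -10},
    {"jaw": 0, "dx": -50, "dy": -22, "dz": -10},
    {"jaw": 0, "dx": -50, "dy": -22, "dz": -10},
    {"jaw": 0, "dx": -50, "dy": -22, "dz": -10},
  ],
)

```text
validation failed for argument at $.mo...
```

Call:
play_rows(
  motion=[
    {"jaw": 0, "dx": -19, "dy": -42},
    {"jaw": 0, "dx": -19, "dy": -42},
    {"jaw": 0, "dx": -19, "dy": -42},
    {"jaw": 0, "dx": -19, "dy": -42},
    {"jaw": 0, "dx": -19, "dy": -42},
    {"jaw": 0, "dx": -19, "dy": -42},
    {"jaw": 0, "dx": -19, "dy": -42},
    {"jaw": 0, "dx": -19, "dy": -42},
    {"jaw": 0, "dx": -19, "dy": -42},
    {"jaw": 0, "dx": -19, "dy": -42},
    {"jaw": 0, "roll": -10},
    {"jaw": 0, "roll": -10},
  ],
)

```text
validation failed for argument at $.mo...
```

```bash
python3 - <<'E'
from h import *
c,T,p,d=grab('wrist','wrist1');s=sense();print(s['clock'],s['eef_pos'],R.from_rotvec(s['tcp_rot']).as_matrix().round(3),s['joint_positions'].round(2))
E
```

```text
0.2 [0.15566681 0.65651737 0.20256815] [[-0.973  0.231 -0.   ]
 [ 0.231  0.973 -0.001]
 [-0.    -0.001 -1.   ]] [-1.49  0.43  0.07  1.61 -0.03  1.11 -0.07]
```

View pics/wrist1.png

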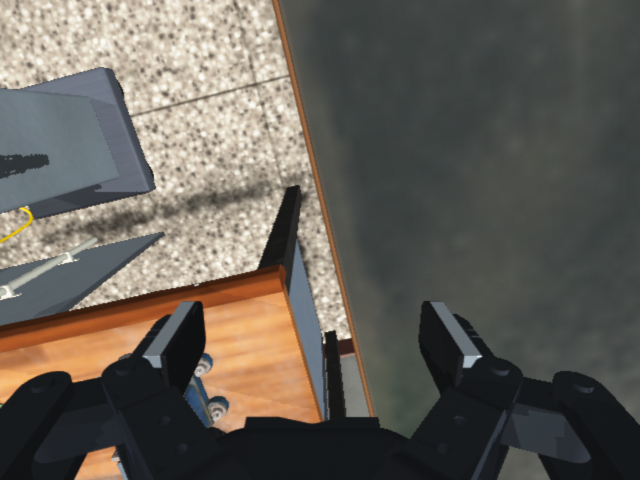

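The view is unchanged because the moves were refused; rows probably need all five fields.

Call:
play_rows(
  motion=[
    {"jaw": 0, "dx": -50, "dy": -22, "dz": -10, "roll": 0},
    {"jaw": 0, "dx": -50, "dy": -22, "dz": -10, "roll": 0},
    {"jaw": 0, "dx": -50, "dy": -22, "dz": -10, "roll": 0},
    {"jaw": 0, "dx": -50, "dy": -22, "dz": -10, "roll": 0},
    {"jaw": 0, "dx": -50, "dy": -22, "dz": -10, "roll": 0},
    {"jaw": 0, "dx": -50, "dy": -22, "dz": -10, "roll": 0},
  ],
)

```text
clock: 0.95
eef_pos: [0.4184, 0.4578, 0.2633]
tcp_rot: [-0.365, -3.12, -0.0]
wrist_force: [0.4, 0.1, -0.1]
grip_width: 0.0857
finger_force: 0.0
```

Call:
play_rows(
  motion=[
    {"jaw": 0, "dx": -19, "dy": -42, "dz": 0, "roll": 0},
    {"jaw": 0, "dx": -19, "dy": -42, "dz": 0, "roll": 0},
    {"jaw": 0, "dx": -19, "dy": -42, "dz": 0, "roll": 0},
    {"jaw": 0, "dx": -19, "dy": -42, "dz": 0, "roll": 0},
    {"jaw": 0, "dx": -19, "dy": -42, "dz": 0, "roll": 0},
    {"jaw": 0, "dx": -19, "dy": -42, "dz": 0, "roll": 0},
    {"jaw": 0, "dx": -19, "dy": -42, "dz": 0, "roll": 0},
    {"jaw": 0, "dx": -19, "dy": -42, "dz": 0, "roll": 0},
    {"jaw": 0, "dx": -19, "dy": -42, "dz": 0, "roll": 0},
    {"jaw": 0, "dx": -19, "dy": -42, "dz": 0, "roll": 0},
    {"jaw": 0, "dx": -19, "dy": -42, "dz": 0, "roll": -10},
    {"jaw": 0, "dx": 0, "dy": 0, "dz": 0, "roll": -10},
  ],
)

```text
clock: 2.45
eef_pos: [0.5136, -0.0393, 0.2631]
tcp_rot: [-0.167, 3.137, -0.001]
wrist_force: [-0.0, 0.7, -0.3]
grip_width: 0.085
finger_force: 0.0
```

```bash
python3 - <<'E'
from h import *
c,T,p,d=grab('wrist','wrist2');s=sense();print(s['clock'],s['eef_pos'],R.from_rotvec(s['tcp_rot']).as_matrix().round(3),s['joint_positions'].round(2))
E
```

```text
2.5 [ 0.51345153 -0.03749893  0.26298715] [[-0.993 -0.118 -0.   ]
 [-0.118  0.993 -0.   ]
 [ 0.    -0.    -1.   ]] [-0.53  0.11  0.52  1.91 -0.06  1.14  1.7 ]
```

View pics/wrist2.png

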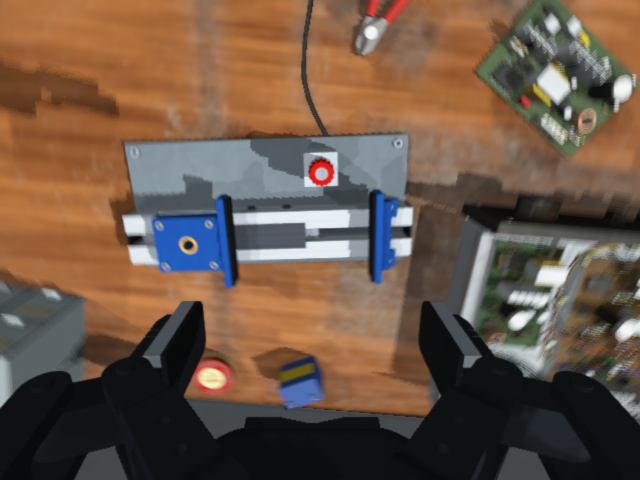

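The wrist view shows the pin at (321,173), the bore at (188,244) and the fixed jaw at (378,237), with the rail running almost level in the picture.

```bash
cat > w.py <<'E'
import sys
from h import *
def blob(p,lo,hi,box):
    m=cv2.inRange(cv2.cvtColor(p,cv2.COLOR_RGB2HSV),lo,hi);k=np.zeros_like(m);x0,y0,x1,y1=map(int,box);k[max(y0,0):y1,max(x0,0):x1]=255;m&=k
    N,L,S,C=cv2.connectedComponentsWithStats(m);i=1+np.argmax(S[1:,4]);return L==i,S[i]
def box_c(m):
    ys,xs=np.where(m);(x,y),r=cv2.minEnclosingCircle(np.stack([xs,ys],1).astype(np.float32));return x,y,r
RED=((0,130,60),(8,255,255));BRA=((15,80,80),(35,255,255));BLU=((105,140,60),(125,255,255))
E
cat > w2.py <<'E'
from w import *
Z=np.load('wrist2.npz');p,d,T=Z['p'],Z['d'],Z['T'];c,_=cam('wrist')
m,S=blob(p,*RED,(290,140,350,200));x,y,r=box_c(m);ys,xs=np.where(m);print('knob',S,x,y,r,onz(c,T,x,y,.087),'depth z',np.percentile([depthpt(c,T,u,v,d[v,u])[2] for u,v in zip(xs,ys)],[5,50,95]))
m,S=blob(p,*BRA,(170,225,210,265));x,y,r=box_c(m);print('bore',S,x,y,r,onz(c,T,x,y,.0615))
m,S=blob(p,*BLU,(365,180,415,290));ys,xs=np.where(m)
# plate edges direction via rail: front-face edges of blue jaws
for nm,b in(('slide',(216,185,240,295)),('fix',(366,185,386,290))):
    m,S=blob(p,*BLU,b);ys,xs=np.where(m);q=cv2.fitLine(np.stack([xs,ys],1).astype(np.float32),cv2.DIST_L2,0,.01,.01).ravel();t=30
    a=onz(c,T,q[2]+q[0]*t,q[3]+q[1]*t,.066);bb=onz(c,T,q[2]-q[0]*t,q[3]-q[1]*t,.066);v=a-bb;print(nm,S,(a+bb)/2,np.degrees(np.arctan2(v[1],v[0])))
hsv=cv2.cvtColor(p,cv2.COLOR_RGB2HSV)
for u,v in((188,225),(320,173),(345,216)):print(u,v,depthpt(c,T,u,v,d[v,u]).round(4))
for u,v in((135,153),(398,143)):print('screw',onz(c,T,u,v,.008))
E
python3 w2.py
```

```text
knob [309 159  25  27 338] 321.0 172.0 13.038504600524902 [ 0.48369805 -0.03389158  0.087     ] depth z [0.07688883 0.08590544 0.08739153]
bore [180 238  17  15 137] 187.76922607421875 244.92308044433594 8.301025390625 [ 0.57875737 -0.16518228  0.0615    ]
slide [216 195  17  93 969] [ 0.57122239 -0.12733784  0.066     ] 6.913931170173875
fix [373 190  13  93 975] [0.54729634 0.0351003  0.066     ] -171.98255342247433
188 225 [ 0.5566 -0.1651  0.0614]
320 173 [ 0.4847 -0.0347  0.0874]
345 216 [ 0.5359 -0.      0.0369]
screw [ 0.49517107 -0.24180273  0.008     ]
screw [0.45323673 0.05132197 0.008     ]
```

Call:
play_rows(
  motion=[
    {"jaw": 0, "dx": 10, "dy": 2, "dz": 40, "roll": -1.2},
    {"jaw": 0, "dx": 10, "dy": 3, "dz": 45, "roll": 0},
    {"jaw": 0, "dx": 9, "dy": 2, "dz": 40, "roll": 0},
    {"jaw": 0, "dx": 0, "dy": 0, "dz": 8, "roll": 0},
    {"jaw": 0, "dx": 0, "dy": 0, "dz": 0, "roll": 0},
  ],
)

```text
clock: 3.12
eef_pos: [0.4846, -0.0322, 0.1307]
tcp_rot: [-0.197, 3.135, -0.0]
wrist_force: [1.1, 0.5, 1.8]
grip_width: 0.0854
finger_force: 0.0
```

```bash
python3 - <<'E'
from w import *
c,T,p,d=grab('wrist','wrist3');s=sense();M=R.from_rotvec(s['tcp_rot']).as_matrix();print(s['clock'],s['eef_pos'],M.round(4))
m,S=blob(p,*RED,(200,80,440,400));x,y,r=box_c(m);k=onz(c,T,x,y,.087);print(S,x,y,r,k,'depth',depthpt(c,T,x,y,d[int(y),int(x)]),'tool',M.T@(k-s['eef_pos'])*1000)
E
```

```text
3.175 [ 0.48503751 -0.03227648  0.13121155] [[-9.921e-01 -1.255e-01  1.400e-03]
 [-1.255e-01  9.921e-01  1.000e-04]
 [-1.400e-03 -1.000e-04 -1.000e+00]]
[291 223  38  45 982] 309.3148193359375 244.98147583007812 22.0208740234375 [ 0.48175799 -0.03420163  0.087     ] depth [ 0.48194356 -0.03418174  0.08646167] tool [ 3.5568761  -1.49419086 44.20677503]
```

Call:
play_rows(
  motion=[
    {"jaw": 0, "dx": 1.6, "dy": -1.5, "dz": 25, "roll": 0},
    {"jaw": 0, "dx": 0, "dy": 0, "dz": 25, "roll": 0},
    {"jaw": 0.3, "dx": 0, "dy": 0, "dz": 14, "roll": 0},
    {"jaw": 0.5, "dx": 0, "dy": 0, "dz": 0, "roll": 0},
    {"jaw": 0.7, "dx": 0, "dy": 0, "dz": 0, "roll": 0},
    {"jaw": 1, "dx": 0, "dy": 0, "dz": 0, "roll": 0},
    {"jaw": 1, "dx": 0, "dy": 0, "dz": 0, "roll": 0},
    {"jaw": 1, "dx": 0, "dy": 0, "dz": 0, "roll": 0},
    {"jaw": 1, "dx": 0, "dy": 0, "dz": 0, "roll": 0},
  ],
  squeeze=50,
)

```text
clock: 4.3
eef_pos: [0.4825, -0.034, 0.0661]
tcp_rot: [0.199, -3.135, -0.0]
wrist_force: [0.1, -0.9, -0.2]
grip_width: 0.0004
finger_force: 0.0
```

```bash
python3 - <<'E'
from w import *
c,T,p,d=grab('wrist','wrist4');grab('scene','scene4')
a=cv2.resize(cv2.imread('pics/wrist4.png'),(400,300));b=cv2.resize(cv2.imread('pics/scene4.png')[200:320,220:380],(400,300));cv2.imwrite('pics/b4.png',np.hstack([a,b]));print(sense())
E
```

```text
{'clock': 4.4, 'joint_positions': array([-0.45142916,  0.32568754,  0.45923733,  2.16981283, -0.22453366,
        0.69039092,  1.85841531]), 'joint_velocities': array([ 0.00061454, -0.00015589, -0.00073798, -0.00077825, -0.00013866,
       -0.0020136 , -0.00060118]), 'joint_torque': array([-1.17496864e-02, -6.28129220e+01,  7.58798093e+00, -3.21651506e+01,
        1.52062252e-02,  4.05623650e-03, -1.50816097e-03]), 'eef_pos': array([ 0.48245353, -0.03406526,  0.06601974]), 'tcp_rot': array([ 1.98723057e-01, -3.13518728e+00,  4.47808542e-05]), 'wrist_force': array([ 0.90040828,  1.06447643, -0.01040578]), 'wrist_torque': array([ 0.0054091 ,  0.0780963 , -0.05228372]), 'finger_force': 0.0, 'grip_width': 0.00011319379925773327}
```

View pics/b4.png

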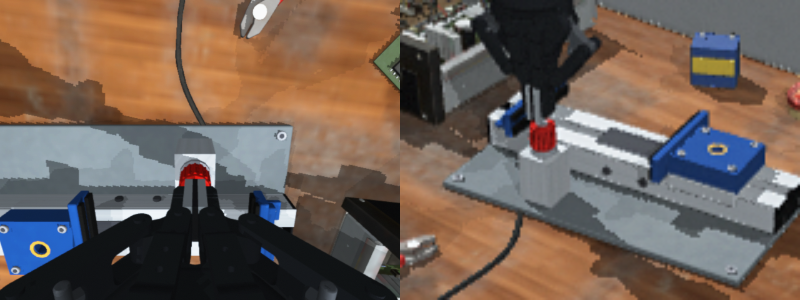

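The wrist crop shows the shut fingers hiding the far half of the knob, and the scene crop shows the knob still in its place with the fingers at or behind its top. The pin was missed, so I check where the fingertips really are by depth.

```bash
python3 - <<'E'
from w import *
for n,b in(('scene4',(260,230,300,280)),('scene0',(260,230,300,280)),('wrist4',(200,200,420,320))):
    Z=np.load(n+'.npz');p,d,T=Z['p'],Z['d'],Z['T'];c,_=cam(n[:-1])
    m,S=blob(p,*RED,b);ys,xs=np.where(m);P=np.array([depthpt(c,T,u,v,d[v,u]) for u,v in zip(xs,ys)]);print(n,S,np.percentile(P,[3,50,97],0).round(4).tolist())
    if n=='scene4':
        for v in range(228,252,3):print(v,[ (u,depthpt(c,T,u,v,d[v,u]).round(3).tolist()) for u in range(268,285,4)])
    if n=='wrist4':
        for v in range(270,400,12):print(v,[ (u,depthpt(c,T,u,v,d[v,u]).round(3).tolist()) for u in (295,304,312,320,330)])
E
```

```text
scene4 [272 248  10  13 108] [[0.4735, -0.0475, 0.0635], [0.4793, -0.0406, 0.0801], [0.4939, -0.0257, 0.0889]]
228 [(268, [0.47, -0.027, 0.149]), (272, [0.481, -0.029, 0.144]), (276, [0.472, -0.05, 0.155]), (280, [0.484, -0.051, 0.15]), (284, [0.477, -0.069, 0.16])]
231 [(268, [0.47, -0.027, 0.141]), (272, [0.478, -0.032, 0.139]), (276, [0.473, -0.048, 0.147]), (280, [0.474, -0.06, 0.151]), (284, [0.477, -0.068, 0.152])]
234 [(268, [0.475, -0.022, 0.129]), (272, [0.472, -0.037, 0.136]), (276, [0.472, -0.048, 0.14]), (280, [0.477, -0.056, 0.14]), (284, [0.59, 0.032, 0.057])]
237 [(268, [0.577, 0.075, 0.039]), (272, [0.473, -0.035, 0.127]), (276, [0.48, -0.041, 0.126]), (280, [0.484, -0.049, 0.127]), (284, [0.588, 0.031, 0.05])]
240 [(268, [0.532, 0.033, 0.067]), (272, [0.473, -0.035, 0.119]), (276, [0.476, -0.044, 0.121]), (280, [0.488, -0.046, 0.116]), (284, [0.638, 0.075, 0.002])]
243 [(268, [0.519, 0.022, 0.069]), (272, [0.475, -0.033, 0.11]), (276, [0.477, -0.043, 0.112]), (280, [0.487, -0.046, 0.109]), (284, [0.578, 0.022, 0.04])]
246 [(268, [0.519, 0.022, 0.06]), (272, [0.474, -
[... 1530 characters left out ...]
.131]), (320, [0.47, -0.033, 0.139]), (330, [0.47, -0.03, 0.139])]
354 [(295, [0.471, -0.041, 0.145]), (304, [0.473, -0.038, 0.142]), (312, [0.48, -0.035, 0.132]), (320, [0.471, -0.033, 0.143]), (330, [0.47, -0.031, 0.145])]
366 [(295, [0.471, -0.04, 0.15]), (304, [0.477, -0.037, 0.142]), (312, [0.485, -0.034, 0.131]), (320, [0.476, -0.033, 0.142]), (330, [0.469, -0.031, 0.151])]
378 [(295, [0.465, -0.04, 0.162]), (304, [0.482, -0.037, 0.141]), (312, [0.49, -0.033, 0.131]), (320, [0.481, -0.032, 0.142]), (330, [0.465, -0.032, 0.161])]
390 [(295, [0.406, -0.044, 0.236]), (304, [0.486, -0.036, 0.142]), (312, [0.571, -0.023, 0.039]), (320, [0.486, -0.031, 0.141]), (330, [0.466, -0.032, 0.164])]
```

```bash
python3 - <<'E'
from w import *
Z=np.load('wrist4.npz');p,d,T=Z['p'],Z['d'],Z['T'];c,_=cam('wrist')
for v in range(282,298,1):print(v,[(p[v,u].tolist(),depthpt(c,T,u,v,d[v,u]).round(3)[[0,2]].tolist()) for u in (302,320)])
E
```

```text
282 [([125, 12, 10], [0.476, 0.085]), ([146, 14, 11], [0.474, 0.086])]
283 [([149, 16, 12], [0.475, 0.087]), ([201, 21, 16], [0.475, 0.086])]
284 [([175, 20, 16], [0.476, 0.086]), ([232, 27, 22], [0.476, 0.086])]
285 [([164, 31, 29], [0.477, 0.086]), ([223, 35, 32], [0.476, 0.086])]
286 [([101, 61, 64], [0.472, 0.097]), ([126, 63, 65], [0.471, 0.098])]
287 [([83, 86, 91], [0.472, 0.099]), ([85, 87, 92], [0.471, 0.098])]
288 [([82, 89, 94], [0.472, 0.099]), ([83, 89, 95], [0.471, 0.1])]
289 [([82, 89, 95], [0.472, 0.1]), ([81, 89, 94], [0.471, 0.1])]
290 [([83, 89, 95], [0.472, 0.102]), ([83, 90, 95], [0.47, 0.103])]
291 [([82, 89, 95], [0.472, 0.102]), ([82, 89, 95], [0.471, 0.101])]
292 [([82, 89, 94], [0.472, 0.103]), ([82, 89, 94], [0.471, 0.104])]
293 [([83, 89, 95], [0.472, 0.104]), ([83, 90, 96], [0.47, 0.105])]
294 [([83, 89, 94], [0.472, 0.105]), ([83, 89, 95], [0.471, 0.105])]
295 [([82, 89, 94], [0.472, 0.106]), ([82, 89, 95], [0.471, 0.106])]
296 [([82, 89, 95], [0.471, 0.107]), ([82, 89, 95], [0.471, 0.106])]
297 [([82, 89, 95], [0.472, 0.108]), ([82, 88, 94], [0.471, 0.107])]
```

The shut tips end at z = 0.097 while the reported TCP is at 0.066, so the real fingertips are 31 mm higher than the reported TCP. I open the gripper, go 32 mm lower and grip again.

Call:
play_rows(
  motion=[
    {"jaw": 0, "dx": 0, "dy": 0, "dz": 0, "roll": 0},
    {"jaw": 0, "dx": 0, "dy": 0, "dz": 0, "roll": 0},
    {"jaw": 0, "dx": -1, "dy": 0, "dz": 0, "roll": 0},
    {"jaw": 0, "dx": 0, "dy": 0, "dz": 0, "roll": 0},
    {"jaw": 0, "dx": 0, "dy": 0, "dz": 10, "roll": 0},
    {"jaw": 0, "dx": 0, "dy": 0, "dz": 12, "roll": 0},
    {"jaw": 0.3, "dx": 0, "dy": 0, "dz": 10, "roll": 0},
    {"jaw": 0.5, "dx": 0, "dy": 0, "dz": 0, "roll": 0},
    {"jaw": 0.6, "dx": 0, "dy": 0, "dz": 0, "roll": 0},
  ],
)

```text
clock: 5.52
eef_pos: [0.4835, -0.0341, 0.034]
tcp_rot: [0.198, -3.135, 0.0]
wrist_force: [0.3, -0.4, 0.4]
grip_width: 0.0345
finger_force: 0.0
```

Call:
play_rows(
  motion=[
    {"jaw": 0.7, "dx": 0, "dy": 0, "dz": 0, "roll": 0},
    {"jaw": 0.8, "dx": 0, "dy": 0, "dz": 0, "roll": 0},
    {"jaw": 1, "dx": 0, "dy": 0, "dz": 0, "roll": 0},
    {"jaw": 1, "dx": 0, "dy": 0, "dz": 0, "roll": 0},
  ],
  squeeze=50,
)

```text
clock: 6.02
eef_pos: [0.4837, -0.0339, 0.0345]
tcp_rot: [-0.199, 3.135, 0.0]
wrist_force: [-1.1, 0.1, 5.1]
grip_width: 0.0216
finger_force: 48.6
```

Call:
play_rows(
  motion=[
    {"jaw": 1, "dx": 0, "dy": 0, "dz": -5, "roll": 0},
    {"jaw": 1, "dx": 0, "dy": 0, "dz": -15, "roll": 0},
    {"jaw": 1, "dx": 0, "dy": 0, "dz": -20, "roll": 0},
    {"jaw": 1, "dx": 0, "dy": 0, "dz": -20, "roll": 0},
    {"jaw": 1, "dx": 0, "dy": 0, "dz": -15, "roll": 0},
  ],
)

```text
clock: 6.65
eef_pos: [0.4838, -0.0339, 0.1107]
tcp_rot: [-0.198, 3.134, 0.0]
wrist_force: [-0.6, 0.4, -0.6]
grip_width: 0.0215
finger_force: 48.9
```

Call:
play_rows(
  motion=[
    {"jaw": 1, "dx": -25, "dy": -40, "dz": 0, "roll": 0},
    {"jaw": 1, "dx": -25, "dy": -40, "dz": 0, "roll": 0},
    {"jaw": 1, "dx": -20, "dy": -38, "dz": 0, "roll": 0},
    {"jaw": 1, "dx": 0, "dy": 0, "dz": 0, "roll": 0},
    {"jaw": 1, "dx": 0, "dy": 0, "dz": 0, "roll": 0},
  ],
)

```text
clock: 7.28
eef_pos: [0.5674, -0.1419, 0.1091]
tcp_rot: [0.198, -3.135, -0.0]
wrist_force: [0.9, 0.9, -0.4]
grip_width: 0.0218
finger_force: 49.1
```

```bash
python3 - <<'E'
from w import *
c,T,p,d=grab('wrist','wrist5');s=sense();M=R.from_rotvec(s['tcp_rot']).as_matrix();print(s['clock'],s['eef_pos'],s['grip_width'],s['wrist_force'].round(1),M.round(4))
grab('scene','scene5');grab('side','side5')
E
```

```text
7.325 [ 0.56732288 -0.14137728  0.10911964] 0.021235088823525233 [ 0.1  0.1 -0.6] [[-9.919e-01 -1.268e-01 -6.000e-04]
 [-1.268e-01  9.919e-01  5.000e-04]
 [ 5.000e-04  5.000e-04 -1.000e+00]]
```

View pics/wrist5.png

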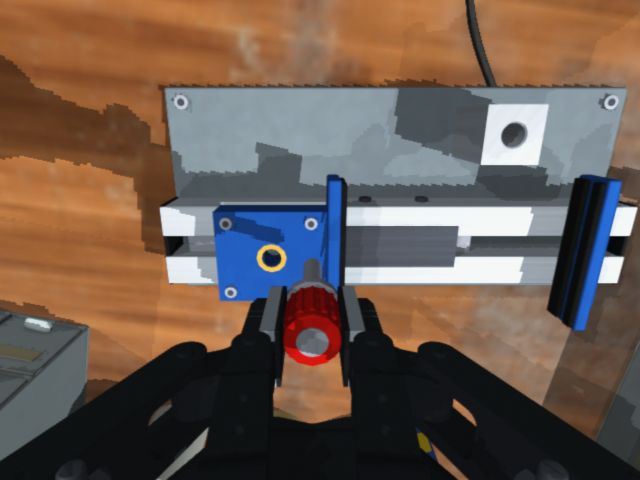

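The wrist view shows the pin held upright between the pads, its shank tip at about (312,262), the bore ring at (271,258) and the empty park bore at (514,134).

```bash
cat > w5.py <<'E'
from w import *
import sys
n=sys.argv[1];Z=np.load(n+'.npz');p,d,T=Z['p'],Z['d'],Z['T'];c,_=cam('wrist')
e=np.array(eval(sys.argv[2]));a=0.127;xt=np.array([-np.cos(a),-np.sin(a)]);yt=np.array([-np.sin(a),np.cos(a)])
tool=lambda P:((P[:2]-e[:2])@xt*1000,(P[:2]-e[:2])@yt*1000)
b=eval(sys.argv[3]);m,S=blob(p,*BRA,b);x,y,r=box_c(m);B=onz(c,T,x,y,.0615);print('bore',S,x,y,r,B,'tool mm',tool(B))
# shank: points nearer than the jaw top
for v in range(250,300,4):
    W=[(u,depthpt(c,T,u,v,d[v,u])) for u in range(285,340)]
    W=[(u,P) for u,P in W if .07<P[2]<.125 and d[v,u]>0]
    if len(W)>3:
        P=np.array([q for _,q in W]);k=[tool(q) for q in P];k=np.array(k);print(v,W[0][0],W[-1][0],'z',np.median(P[:,2]).round(4),'tx max',k[:,0].max().round(2),'ty mid',((k[:,1].max()+k[:,1].min())/2).round(2),'w',np.ptp(k[:,1]).round(1))
E
python3 w5.py wrist5 '[0.56732,-0.14138]' '(245,235,300,285)'
python3 - <<'E'
from w import *
Z=np.load('wrist5.npz');c,_=cam('wrist');T=Z['T']
print('park',onz(c,T,514,134,.057));a=onz(c,T,181,102.5,.008);b=onz(c,T,611,102.5,.008);print(a,b,np.degrees(np.arctan2(-(b-a)[0],(b-a)[1])))
E
```

```text
bore [257 245  29  27 346] 271.0 258.0 14.31792163848877 [ 0.57750815 -0.16661034  0.0615    ] tool mm (np.float64(-6.910454845976807), np.float64(-26.31756253248146))
262 304 319 z 0.0928 tx max 3.55 ty mid -0.79 w 8.3
266 303 320 z 0.0975 tx max 3.43 ty mid -0.82 w 9.4
270 303 320 z 0.1035 tx max 3.52 ty mid -0.81 w 9.1
274 303 321 z 0.1078 tx max 3.51 ty mid -0.47 w 9.4
278 302 321 z 0.1079 tx max 0.89 ty mid -0.84 w 9.7
park [ 0.48491701 -0.03383601  0.057     ]
[ 0.49187314 -0.24256359  0.008     ] [0.45471142 0.05283828 0.008     ] 7.170176346713578
```

Call:
play_rows(
  motion=[
    {"jaw": 1, "dx": -3, "dy": -13, "dz": 0, "roll": 0},
    {"jaw": 1, "dx": -2.5, "dy": -12.5, "dz": 0, "roll": 0},
    {"jaw": 1, "dx": 0, "dy": 0, "dz": 10, "roll": 0},
    {"jaw": 1, "dx": 0, "dy": 0, "dz": 8, "roll": 0},
    {"jaw": 1, "dx": 0, "dy": 0, "dz": 0, "roll": 0},
    {"jaw": 1, "dx": 0, "dy": 0, "dz": 0, "roll": 0},
  ],
)

```text
clock: 8.18
eef_pos: [0.5764, -0.1666, 0.0909]
tcp_rot: [0.199, -3.135, -0.0]
wrist_force: [-0.3, -0.4, -0.5]
grip_width: 0.0212
finger_force: 49.2
```

```bash
python3 - <<'E'
from w import *
c,T,p,d=grab('wrist','wrist6');s=sense();print(s['clock'],s['eef_pos'])
cv2.imwrite('pics/w6c.png',cv2.resize(p[220:330,230:400,::-1],None,fx=4,fy=4,interpolation=cv2.INTER_CUBIC))
import os;os.system("python3 w5.py wrist6 '[%f,%f]' '(270,215,355,290)'"%tuple(s['eef_pos'][:2]))
E
```

```text
bore [296 245  32  27 312] 311.4192810058594 259.3340759277344 15.59504508972168 [ 0.57728151 -0.16677045  0.0615    ] tool mm (np.float64(-0.6991094405093391), np.float64(-0.2449712068213757))
262 305 319 z 0.0749 tx max 3.35 ty mid 0.09 w 7.7
266 303 320 z 0.0796 tx max 3.49 ty mid -0.21 w 9.4
270 303 320 z 0.0854 tx max 3.43 ty mid -0.22 w 9.1
274 303 321 z 0.0907 tx max 3.58 ty mid 0.1 w 9.4
278 302 321 z 0.1137 tx max 11.33 ty mid -0.23 w 9.8
282 296 327 z 0.1169 tx max 11.45 ty mid -0.2 w 13.5
286 285 339 z 0.1177 tx max 11.39 ty mid -0.01 w 22.3
290 286 337 z 0.1212 tx max 10.69 ty mid -0.2 w 21.3
294 286 337 z 0.1214 tx max 8.97 ty mid -0.22 w 21.3
298 286 337 z 0.1215 tx max 7.13 ty mid -0.2 w 21.4
8.225 [ 0.5765571  -0.16661575  0.09113889]
```

View pics/w6c.png

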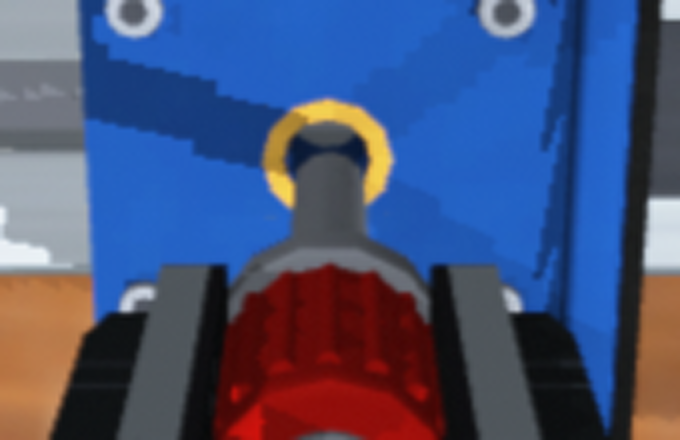

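The pin tip is over the ring with less than 0.5 mm of offset, so I go down, slowly at first.

Call:
play_rows(
  motion=[
    {"jaw": 1, "dx": 0, "dy": 0, "dz": 3, "roll": 0},
    {"jaw": 1, "dx": 0, "dy": 0, "dz": 3, "roll": 0},
    {"jaw": 1, "dx": 0, "dy": 0, "dz": 2, "roll": 0},
    {"jaw": 1, "dx": 0, "dy": 0, "dz": 2, "roll": 0},
    {"jaw": 1, "dx": 0, "dy": 0, "dz": 2, "roll": 0},
    {"jaw": 1, "dx": 0, "dy": 0, "dz": 0, "roll": 0},
  ],
)

```text
clock: 8.98
eef_pos: [0.5764, -0.1668, 0.0789]
tcp_rot: [0.199, -3.135, -0.0]
wrist_force: [0.3, 0.2, -1.7]
grip_width: 0.021
finger_force: 49.2
```

Call:
play_rows(
  motion=[
    {"jaw": 1, "dx": 0, "dy": 0, "dz": 4, "roll": 0},
    {"jaw": 1, "dx": 0, "dy": 0, "dz": 5, "roll": 0},
    {"jaw": 1, "dx": 0, "dy": 0, "dz": 5, "roll": 0},
    {"jaw": 1, "dx": 0, "dy": 0, "dz": 5, "roll": 0},
    {"jaw": 1, "dx": 0, "dy": 0, "dz": 3, "roll": 0},
    {"jaw": 1, "dx": 0, "dy": 0, "dz": 0, "roll": 0},
  ],
)

```text
clock: 9.72
eef_pos: [0.5763, -0.1668, 0.0568]
tcp_rot: [0.199, -3.135, -0.0]
wrist_force: [1.0, 0.4, 0.0]
grip_width: 0.0214
finger_force: 49.2
```

Free in the bore. Next come small steps down onto the bar.

Call:
play_rows(
  motion=[
    {"jaw": 1, "dx": 0, "dy": 0, "dz": 2, "roll": 0},
    {"jaw": 1, "dx": 0, "dy": 0, "dz": 2, "roll": 0},
    {"jaw": 1, "dx": 0, "dy": 0, "dz": 1, "roll": 0},
    {"jaw": 1, "dx": 0, "dy": 0, "dz": 0, "roll": 0},
  ],
)

```text
clock: 10.22
eef_pos: [0.5764, -0.1668, 0.052]
tcp_rot: [0.199, -3.135, -0.0]
wrist_force: [-0.1, -0.0, 0.0]
grip_width: 0.0214
finger_force: 49.2
```

Call:
play_rows(
  motion=[
    {"jaw": 1, "dx": 0, "dy": 0, "dz": 0.5, "roll": 0},
    {"jaw": 1, "dx": 0, "dy": 0, "dz": 0.5, "roll": 0},
    {"jaw": 1, "dx": 0, "dy": 0, "dz": 0, "roll": 0},
  ],
)

```text
clock: 10.6
eef_pos: [0.5765, -0.1668, 0.051]
tcp_rot: [0.199, -3.135, 0.0]
wrist_force: [0.3, 0.2, -0.8]
grip_width: 0.0214
finger_force: 49.2
```

Call:
play_rows(
  motion=[
    {"jaw": 1, "dx": 0, "dy": 0, "dz": 0.5, "roll": 0},
    {"jaw": 1, "dx": 0, "dy": 0, "dz": 0.3, "roll": 0},
    {"jaw": 1, "dx": 0, "dy": 0, "dz": 0, "roll": 0},
  ],
)

```text
clock: 10.98
eef_pos: [0.5767, -0.1668, 0.0505]
tcp_rot: [-0.199, 3.135, -0.0]
wrist_force: [-0.0, 0.5, 4.7]
grip_width: 0.0211
finger_force: 49.4
```

The pin rests on the bar at about 5 N. I now drag along +y, starting with a short stretch to check the forces.

Call:
play_rows(
  motion=[
    {"jaw": 1, "dx": 0, "dy": 1, "dz": 0, "roll": 0},
    {"jaw": 1, "dx": 0, "dy": 1, "dz": 0, "roll": 0},
    {"jaw": 1, "dx": 0, "dy": 1.5, "dz": 0, "roll": 0},
    {"jaw": 1, "dx": 0, "dy": 1.5, "dz": 0, "roll": 0},
    {"jaw": 1, "dx": 0, "dy": 1.5, "dz": 0, "roll": 0},
    {"jaw": 1, "dx": 0, "dy": 1.5, "dz": 0, "roll": 0},
  ],
)

```text
clock: 11.72
eef_pos: [0.5757, -0.1594, 0.0504]
tcp_rot: [-0.198, 3.135, -0.001]
wrist_force: [1.3, -5.7, 4.5]
grip_width: 0.0212
finger_force: 49.5
```

Call:
play_rows(
  motion=[
    {"jaw": 1, "dx": 0, "dy": 1.5, "dz": 0, "roll": 0},
    {"jaw": 1, "dx": 0, "dy": 1.5, "dz": 0, "roll": 0},
    {"jaw": 1, "dx": 0, "dy": 1.5, "dz": 0, "roll": 0},
    {"jaw": 1, "dx": 0, "dy": 1.5, "dz": 0.1, "roll": 0},
    {"jaw": 1, "dx": 0, "dy": 1.5, "dz": 0, "roll": 0},
    {"jaw": 1, "dx": 0, "dy": 1.5, "dz": 0, "roll": 0},
    {"jaw": 1, "dx": 0, "dy": 1.5, "dz": 0, "roll": 0},
    {"jaw": 1, "dx": 0, "dy": 1.5, "dz": 0, "roll": 0},
    {"jaw": 1, "dx": 0, "dy": 1, "dz": 0, "roll": 0},
    {"jaw": 1, "dx": 0, "dy": 1, "dz": 0, "roll": 0},
  ],
)

```text
clock: 12.98
eef_pos: [0.574, -0.1456, 0.0504]
tcp_rot: [-0.198, 3.135, -0.001]
wrist_force: [-0.1, -5.6, 6.3]
grip_width: 0.0213
finger_force: 49.7
```

```bash
python3 - <<'E'
from w import *
# jaw clearances in holder frame from wrist5 (bore to plate screws midpoint along rail)
Z=np.load('wrist5.npz');c,_=cam('wrist');T=Z['T'];a=onz(c,T,181,102.5,.008);b=onz(c,T,611,102.5,.008);ey=(b-a)/np.linalg.norm(b-a);mid=(a+b)/2;B=np.array([.5773,-.1667,.0615]);print('bore holder y',(B-mid)@ey, 'now',(np.array([*sense()['eef_pos'][:2],0])-mid)@ey)
E
```

```text
bore holder y -0.08425747093656794 now -0.06294725445831972
```

Call:
play_rows(
  motion=[
    {"jaw": 1, "dx": 0, "dy": 0.6, "dz": 0, "roll": 0},
    {"jaw": 1, "dx": 0, "dy": 0.6, "dz": 0, "roll": 0},
  ],
)

```text
clock: 13.22
eef_pos: [0.5738, -0.1445, 0.0504]
tcp_rot: [-0.198, 3.135, -0.001]
wrist_force: [0.9, -5.6, 6.7]
grip_width: 0.0211
finger_force: 49.7
```

Call:
play_rows(
  motion=[
    {"jaw": 1, "dx": 0, "dy": 0.6, "dz": 0, "roll": 0},
    {"jaw": 1, "dx": 0, "dy": 0.6, "dz": 0, "roll": 0},
  ],
)

```text
clock: 13.48
eef_pos: [0.5736, -0.1432, 0.0504]
tcp_rot: [-0.198, 3.135, -0.001]
wrist_force: [-0.0, -5.3, 6.7]
grip_width: 0.0215
finger_force: 49.7
```

Call:
play_rows(
  motion=[
    {"jaw": 1, "dx": 0, "dy": 0.6, "dz": 0, "roll": 0},
    {"jaw": 1, "dx": 0, "dy": 0.6, "dz": 0, "roll": 0},
  ],
)

```text
clock: 13.72
eef_pos: [0.5735, -0.1421, 0.0504]
tcp_rot: [-0.198, 3.135, -0.001]
wrist_force: [0.4, -4.7, 6.3]
grip_width: 0.0214
finger_force: 49.7
```

Steady at 6.5 N. I continue the same way.

Call:
play_rows(
  motion=[
    {"jaw": 1, "dx": 0, "dy": 0.6, "dz": 0, "roll": 0},
    {"jaw": 1, "dx": 0, "dy": 0.6, "dz": 0, "roll": 0},
  ],
)

```text
clock: 13.98
eef_pos: [0.5734, -0.1409, 0.0504]
tcp_rot: [-0.198, 3.135, -0.001]
wrist_force: [0.0, -5.5, 6.3]
grip_width: 0.0213
finger_force: 49.7
```

Call:
play_rows(
  motion=[
    {"jaw": 1, "dx": 0, "dy": 0.6, "dz": 0, "roll": 0},
    {"jaw": 1, "dx": 0, "dy": 0.6, "dz": 0, "roll": 0},
  ],
)

```text
clock: 14.22
eef_pos: [0.5732, -0.1397, 0.0504]
tcp_rot: [-0.198, 3.135, -0.001]
wrist_force: [0.3, -5.2, 5.7]
grip_width: 0.021
finger_force: 49.7
```

Call:
play_rows(
  motion=[
    {"jaw": 1, "dx": 0, "dy": 0.6, "dz": 0, "roll": 0},
    {"jaw": 1, "dx": 0, "dy": 0.6, "dz": 0, "roll": 0},
  ],
)

```text
clock: 14.48
eef_pos: [0.573, -0.1384, 0.0504]
tcp_rot: [-0.198, 3.135, -0.001]
wrist_force: [0.1, -4.9, 6.0]
grip_width: 0.0214
finger_force: 49.7
```

Call:
play_rows(
  motion=[
    {"jaw": 1, "dx": 0, "dy": 0.6, "dz": 0, "roll": 0},
    {"jaw": 1, "dx": 0, "dy": 0.6, "dz": 0, "roll": 0},
  ],
)

```text
clock: 14.72
eef_pos: [0.5728, -0.1372, 0.0503]
tcp_rot: [-0.198, 3.135, -0.001]
wrist_force: [1.0, -4.5, 6.2]
grip_width: 0.0216
finger_force: 49.6
```

Call:
play_rows(
  motion=[
    {"jaw": 1, "dx": 0, "dy": 0.6, "dz": 0, "roll": 0},
    {"jaw": 1, "dx": 0, "dy": 0.6, "dz": 0, "roll": 0},
  ],
)

```text
clock: 14.98
eef_pos: [0.5726, -0.1357, 0.0503]
tcp_rot: [-0.198, 3.135, -0.001]
wrist_force: [1.6, -3.8, 4.3]
grip_width: 0.0215
finger_force: 49.6
```

Call:
play_rows(
  motion=[
    {"jaw": 1, "dx": 0, "dy": 0.6, "dz": 0, "roll": 0},
    {"jaw": 1, "dx": 0, "dy": 0.6, "dz": 0, "roll": 0},
  ],
)

```text
clock: 15.22
eef_pos: [0.5722, -0.1339, 0.0499]
tcp_rot: [0.199, -3.135, -0.0]
wrist_force: [1.2, -1.7, 1.4]
grip_width: 0.0213
finger_force: 49.0
```

The force and height have dropped (z 0.0499, 1.4 N), so the pin is at the notch. I probe downwards.

Call:
play_rows(
  motion=[
    {"jaw": 1, "dx": 0, "dy": 0.3, "dz": 0.3, "roll": 0},
    {"jaw": 1, "dx": 0, "dy": 0.3, "dz": 0.3, "roll": 0},
    {"jaw": 1, "dx": 0, "dy": 0, "dz": 0.2, "roll": 0},
    {"jaw": 1, "dx": 0, "dy": 0, "dz": 0, "roll": 0},
  ],
)

```text
clock: 15.72
eef_pos: [0.5721, -0.1334, 0.0492]
tcp_rot: [0.199, -3.135, -0.0]
wrist_force: [-1.0, -0.7, 0.0]
grip_width: 0.0212
finger_force: 48.9
```

Call:
play_rows(
  motion=[
    {"jaw": 1, "dx": 0, "dy": 0.2, "dz": 1, "roll": 0},
    {"jaw": 1, "dx": 0, "dy": 0.2, "dz": 1, "roll": 0},
    {"jaw": 1, "dx": 0, "dy": 0, "dz": 1, "roll": 0},
    {"jaw": 1, "dx": 0, "dy": 0, "dz": 0, "roll": 0},
  ],
)

```text
clock: 16.23
eef_pos: [0.5721, -0.133, 0.0461]
tcp_rot: [0.199, -3.135, -0.0]
wrist_force: [0.4, 1.0, -0.1]
grip_width: 0.0208
finger_force: 49.0
```

Call:
play_rows(
  motion=[
    {"jaw": 1, "dx": 0, "dy": 0, "dz": 1.5, "roll": 0},
    {"jaw": 1, "dx": 0, "dy": 0, "dz": 1.5, "roll": 0},
    {"jaw": 1, "dx": 0, "dy": 0, "dz": 1.5, "roll": 0},
    {"jaw": 1, "dx": 0, "dy": 0, "dz": 1.3, "roll": 0},
    {"jaw": 1, "dx": 0, "dy": 0, "dz": 0, "roll": 0},
  ],
)

```text
clock: 16.85
eef_pos: [0.5721, -0.133, 0.0403]
tcp_rot: [0.199, -3.135, -0.0]
wrist_force: [0.2, 3.0, -0.1]
grip_width: 0.0213
finger_force: 49.1
```

Call:
play_rows(
  motion=[
    {"jaw": 1, "dx": 0, "dy": 0, "dz": 0.6, "roll": 0},
    {"jaw": 1, "dx": 0, "dy": 0, "dz": 0.5, "roll": 0},
    {"jaw": 1, "dx": 0, "dy": 0, "dz": 0.2, "roll": 0},
    {"jaw": 1, "dx": 0, "dy": 0, "dz": 0, "roll": 0},
  ],
)

```text
clock: 17.35
eef_pos: [0.5721, -0.1331, 0.0392]
tcp_rot: [0.199, -3.135, -0.0]
wrist_force: [0.3, 4.3, 2.6]
grip_width: 0.0214
finger_force: 49.4
```

Call:
play_rows(
  motion=[
    {"jaw": 1, "dx": 0, "dy": 0.3, "dz": 0.3, "roll": 0},
    {"jaw": 1, "dx": 0, "dy": 0, "dz": 0.3, "roll": 0},
    {"jaw": 1, "dx": 0, "dy": 0, "dz": 0, "roll": 0},
  ],
)

```text
clock: 17.73
eef_pos: [0.5723, -0.1331, 0.039]
tcp_rot: [-0.198, 3.135, 0.0]
wrist_force: [-3.4, 4.9, 11.2]
grip_width: 0.0217
finger_force: 50.3
```

Call:
play_rows(
  motion=[
    {"jaw": 1, "dx": 0, "dy": 0, "dz": -0.3, "roll": 0},
    {"jaw": 0.6, "dx": 0, "dy": 0, "dz": 0, "roll": 0},
    {"jaw": 0.4, "dx": 0, "dy": 0, "dz": 0, "roll": 0},
    {"jaw": 0.3, "dx": 0, "dy": 0, "dz": 0, "roll": 0},
    {"jaw": 0.2, "dx": 0, "dy": 0, "dz": 0, "roll": 0},
    {"jaw": 0.2, "dx": 0, "dy": 0, "dz": 0, "roll": 0},
  ],
)

```text
clock: 18.48
eef_pos: [0.5722, -0.133, 0.0389]
tcp_rot: [0.199, -3.135, 0.0]
wrist_force: [-0.0, 0.3, -0.2]
grip_width: 0.0684
finger_force: 0.0
```

Call:
play_rows(
  motion=[
    {"jaw": 0.2, "dx": 0, "dy": 0, "dz": -10, "roll": 0},
    {"jaw": 0.2, "dx": 0, "dy": 0, "dz": -25, "roll": 0},
    {"jaw": 0.2, "dx": 0, "dy": 0, "dz": -35, "roll": 0},
    {"jaw": 0.2, "dx": 0, "dy": 0, "dz": -35, "roll": 0},
    {"jaw": 0.2, "dx": 0, "dy": 0, "dz": -20, "roll": 0},
    {"jaw": 0.2, "dx": 0, "dy": 0, "dz": 0, "roll": 0},
    {"jaw": 0.2, "dx": 0, "dy": 0, "dz": 0, "roll": 0},
  ],
)

```text
clock: 19.35
eef_pos: [0.5719, -0.1328, 0.1636]
tcp_rot: [0.199, -3.135, -0.0]
wrist_force: [-0.6, 0.1, -0.8]
grip_width: 0.0685
finger_force: 0.0
```

```bash
python3 - <<'E'
from w import *
c,T,p,d=grab('wrist','wrist7');s=sense();print(s['clock'],s['eef_pos'],s['wrist_force'].round(1))
m,S=blob(p,*RED,(200,80,440,400));ys,xs=np.where(m);P=np.array([depthpt(c,T,u,v,d[v,u]) for u,v in zip(xs,ys)]);print('knob',S,np.percentile(P,[3,50,97],0).round(4).tolist(),'expect top .0915')
cx,cy=int(S[0]+S[2]/2),int(S[1]+S[3]/2);print([depthpt(c,T,cx,v,d[v,cx]).round(4)[2] for v in range(cy-45,cy+30,4)])
cv2.imwrite('pics/w7c.png',p[max(cy-150,0):cy+150,max(cx-200,0):cx+200,::-1])
E
```

```text
19.4 [ 0.57170163 -0.13280172  0.16330457] [-0.3 -0.4 -0.2]
knob [243 374  56  26 855] [[0.7511, -0.1765, 0.0132], [0.7614, -0.1521, 0.0191], [0.7767, -0.1256, 0.0206]] expect top .0915
[np.float64(-0.0002), np.float64(-0.0005), np.float64(-0.0012), np.float64(-0.0004), np.float64(-0.0001), np.float64(-0.0006), np.float64(-0.0008), np.float64(0.0051), np.float64(0.0115), np.float64(0.0176), np.float64(0.0194), np.float64(0.0188), np.float64(0.0209), np.float64(0.0204), np.float64(0.0189), np.float64(0.0195), np.float64(0.0193), np.float64(0.0207), np.float64(0.0189)]
```

View pics/w7c.png

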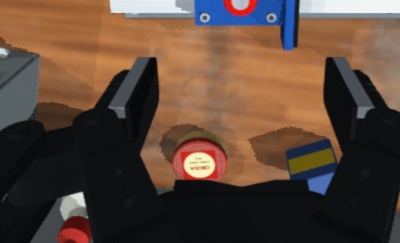

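The crop centred on the red tin by mistake; the pin stands in the jaw at its upper edge, clear of the gripper. I measure the knob from the same picture.

```bash
python3 - <<'E'
from w import *
Z=np.load('wrist7.npz');p,d,T=Z['p'],Z['d'],Z['T'];c,_=cam('wrist')
m,S=blob(p,*RED,(200,80,440,290));ys,xs=np.where(m);P=np.array([depthpt(c,T,u,v,d[v,u]) for u,v in zip(xs,ys)]);print('knob',S,np.percentile(P,[3,50,97],0).round(4).tolist())
x,y,r=box_c(m);print([depthpt(c,T,int(x),v,d[v,int(x)]).round(4)[2] for v in range(int(y)-50,int(y)+45,4)])
E
```

```text
knob [295 214  33  38 690] [[0.5619, -0.1433, 0.0735], [0.5676, -0.1339, 0.0903], [0.582, -0.1236, 0.092]]
[np.float64(0.04), np.float64(0.0572), np.float64(0.0614), np.float64(0.0604), np.float64(0.0613), np.float64(0.0611), np.float64(0.0601), np.float64(0.0618), np.float64(0.0718), np.float64(0.0841), np.float64(0.0892), np.float64(0.0907), np.float64(0.0901), np.float64(0.0905), np.float64(0.0925), np.float64(0.092), np.float64(0.0918), np.float64(0.0902), np.float64(0.0611), np.float64(0.0612), np.float64(-0.0019), np.float64(-0.0006), np.float64(-0.0006), np.float64(-0.0005)]
```

The knob top is at 0.0915, which is exactly the height for the collar seated on the jaw (61.5 + 30 mm). I hand in.

```bash
python3 -c "from workcell import hand_in; print(hand_in())"
```

```text
the job is handed in; nothing more can be done
None
```

The locking pin is home in the notch with its collar on the jaw (knob top at 91.5 mm, as expected), let go and handed in at about 19 s, with contact forces on the pin of at most about 11 N at the readings; my first grip closed above the knob without touching it, because the fingertips are really 31 mm above the reported TCP.

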